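Change the gear on a keyed drive shaft

ROBOT

A 6-joint arm with a two-finger parallel gripper is mounted at the origin on a cart in front of the work surface, level with it; the furniture and walls round the work are solid. World frame = base frame: x ahead of the robot, y to its left, z up, the work surface at z = 0. Lengths are in m, angles in rad, forces in N, time in s.
With the tool pointing down it reaches from about 0.25 to 0.725 m from the base axis. Payload 4 kg.
Tool frame: the origin (TCP) lies at the very end of the fingers, on their centre line; the grasp point (between the pads) lies 19 mm behind it; z points along the fingers, y is the line along which they close (so a half turn about z gives the same grasp; the last joint's range is limited). The gripper opens to 85 mm and grips with 20 to 120 N. Pads are 22 mm wide; open, the fingers measure 114 mm over their backs; the gripper's body (76 mm by 85 mm) begins 54 mm behind the grasp point. The pads swing forward as they close: fully open they stand 13 mm farther back than shut.
Start: joints at [1.145, 0.241, 0.005, 1.335, 0, 1.571], TCP at [0.207, 0.455, 0.2] pointing down, gripper open.
Joint ranges: [-2.72, 2.72], [-1.05, 1.87], [-1.09, 1.28], [-1.99, 2.15], [-1.42, 1.44], [-3.14, 3.14]. Speed limits (rad/s): [2.79, 2.79, 3.14, 3.14, 3.14, 3.14].

INTERFACE

Orientations are given as [roll, pitch, yaw] about the fixed x, y, z axes, in that order (R = Rz(yaw) Ry(pitch) Rx(roll)).
In Python, from station import ctrl, vision gives the robot as it stands.
- The arm moves only by the shell command python3 -m creep 'ROWS'. ROWS is a JSON object of lists of equal length, an entry for each row: "claw": the finger opening in m, from 0 to 0.0854; "slide": the shift along the world's x, y, z in m, a list of three; "roll": the turn about the world's z in degrees. In form: {"claw": [claw, ...], "slide": [[x, y, z], ...], "roll": [roll, ...]}. A call has 1 to 8 rows; each row is the pose to reach, as a shift and turn from the pose commanded when the call began; what a row does not reach only later rows make up. A row lasts 1/8 s, in which the tool goes at most 62.5 mm and 10.7 degrees, less where a joint would pass 70% of its speed; a pose out of reach is approached as far as the arm can. A call with a gripper value outside its range is refused whole. The fingers move at their own pace and stop on an object; the grip force is fixed at half the most. Time passes only in rows, so rows that repeat a pose let the fingers close. It gives the time, the measured TCP pose, the force, the opening and the grip force at its end, in the units of the state.
- ctrl.state(): the state, without advancing time (a new reading comes with each control period).
- vision.read_camera(name): name is "scene" or "top"; returns (picture, depth): 384x512x3 uint8, red, green, blue; 384x512 float32, m along the optical axis (not along the pixel's ray), 0 where there is no reading.
- vision.camera_model(name): a dict with "fx", "fy", "cx", "cy" (pixels), "position" and "rotation" of the camera in the world. Camera axes: x right, y down, z forward; pixel columns grow to the right and rows downward; lengths in m; the calibration is good to about 2 mm. A picture is of the moment at which its call begins. camera_model takes no time and is no camera call.
- ctrl.sign_off(): hands the job in; it is judged then, once.
The state is a dict: "time": time; "joint_positions": joint angles; "joint_velocities": joint speeds; "joint_efforts": joint torques, N m; "ee_pos": TCP position; "tcp_rot": TCP orientation; "contact_force": force on the tool from outside, world axes, zero at the start; "torque": the same for the moment, N m; "grip_width": finger opening in m; "finger_force": force on a finger pad.
Only numpy, scipy, OpenCV 4.12 (cv2) and the standard library are available. Lean on these libraries where they do the work, as an engineer would, in place of code of your own. Each camera call takes 0.05 s, during which the arm holds its last target. There are 200 camera calls.

TASK

Change the gear on the drive unit from the medium to the large one: take the collar and then the spacer off the shaft and lay both on the rubber parts mat, put the medium gear on the empty middle pin of the gear rack, and fit the large gear from the rack onto the shaft, hub up, with its keyway over the key and fully down on its seat. Then put the spacer and on top of it the collar back on the shaft, each fully down. Leave the small gear, the grease jar and the squeeze bottle where they stand.

Things in the scene. Friction and masses are not known exactly. Their poses are not given: they have to be found in the camera images.
- collar_mid (a point): Dark knurled end collar, a plain ring: 28 mm outside diameter, 19 mm bore, 18 mm tall, no thread; it slips on and off the shaft and may go on either way up. At the start the topmost part on the drive unit's shaft. Point: its centre, half-way up; z is its axis.
- spacer_mid (a point): Bright aluminium spacer ring: 40 mm outside diameter, 19 mm bore, 16 mm tall; may go on either way up. At the start on the shaft between collar and medium gear. Point: its centre, half-way up; z is its axis.
- gear_m_mid (a point): Medium steel gear, 52 mm over the teeth: toothed disc 10 mm thick with a smooth round hub on top, 32 mm diameter, 18 mm tall (28 mm in all); 19 mm bore right through with one keyway (a notch 9 mm wide reaching 13.5 mm from the axis). At the start the lowest part on the shaft, on the key. Point: on its axis, 14 mm above its underside; z up out of the hub, x from the axis to the keyway.
- gear_l_mid (a point): Large steel gear, 62 mm over the teeth; disc, hub, bore and keyway as on the medium gear, 28 mm tall in all. At the start on one end pin of the gear rack, hub up, its keyway within 0.5 rad of the rack's x direction. Point: on its axis, 14 mm above its underside; z up out of the hub, x from the axis to the keyway.
- gear_s_mid (a point): Small steel gear, 42 mm over the teeth; disc, hub, bore and keyway as on the medium gear. On the other end pin of the gear rack; it stays there. Point: on its axis, 14 mm above its underside; z up out of the hub, x from the axis to the keyway.
- shaft_seat (a point): Drive unit, fixed: white 84 mm square plate, aluminium housing, upright shaft 16 mm thick rising 56 mm from its seat (top 6 mm tapered). Key on one side: 6 mm wide, reaches 11.5 mm from the axis and 21 mm up; black plug on the opposite side. Point: shaft axis at the seat, 46 mm above the bench, where the gear's underside rests; x towards the key, z up. Spacer then rests 28 mm, collar 44 mm above it.
- empty_pin (a point): Gear rack, fixed: wooden board 70 x 206 x 16 mm (x, y, z), three upright pins in a row 66 mm apart along y, each 12 mm thick and 34 mm tall with tapered top, no key (a gear fits at any turn). End pins hold large and small gear in either order; the middle pin is empty. Point: axis of the middle pin at the board's top, 16 mm above the bench, where a gear's underside rests; z up.
- mat_middle (a point): Dark rubber parts mat, fixed: 84 x 140 mm (x by y), floor 3 mm thick, with a rim 5 mm wide and 6.5 mm high round it (inside 74 x 130 mm). Point: the middle of its floor, 3 mm above the bench; x along the short side, y along the long side, z up.
- jar_mid (a point): Bystander: white grease jar with black lid, 56 mm in diameter, 55 mm tall, stands on the bench. Point: its centre, half-way up.
- threadlock_mid (a point): Bystander: small red and white squeeze bottle with white nozzle, 32 mm in diameter, 90 mm tall, stands on the bench. Point: its centre, half-way up.
Mind the look-alikes: they are no part of the job. Leave any orange look-alike of the part that bears collar_mid alone.

How it is judged:
By the outcome, as a careful person would: the job done as asked, in the order asked, and still so for the second after the job is handed in, with the robot touching nothing.
It also fails if it takes over 144 s, if anything falls off the work surface, if the arm or the gripper's body presses on something with over 40 N, if the wrist force passes 120 N, or if a joint passes its speed limit or range.

## Working session

There is one attempt and no reset: what is moved stays moved. The work goes in short steps, Python scripts to look and compute and a shell command to move; the robot and the scene stay as the last step left them, time stands still between calls to the robot, and variables do not carry over. Pictures are saved under pics/ and viewed, at most 14 in all, crops included, and the job is handed in when it is done.

```bash
ls; mkdir -p pics
cat > h.py <<'E'
import numpy as np, cv2
from station import ctrl, vision
def grab(n):
    p,d=vision.read_camera(n); m=vision.camera_model(n); return p,d,m
def world(d,m):
    v,u=np.mgrid[:d.shape[0],:d.shape[1]]
    c=np.stack([(u-m["cx"])/m["fx"]*d,(v-m["cy"])/m["fy"]*d,d],-1)
    w=c@np.array(m["rotation"]).T+np.array(m["position"]); w[d==0]=np.nan; return w
def proj(P,m):
    c=(np.array(P)-m["position"])@np.array(m["rotation"]); return c[...,:2]/c[...,2:]*[m["fx"],m["fy"]]+[m["cx"],m["cy"]]
def save(n,p): cv2.imwrite("pics/"+n,p[:,:,::-1])
E
python3 - <<'E'
from h import *
for n in("scene","top"):
    p,d,m=grab(n); save(n+"0.png",p); np.savez("/tmp/"+n+"0.npz",p=p,d=d); print(n,m)
print(ctrl.state())
E
```

```text
pics
scene {'fx': 480.55753352311, 'fy': 480.55753352311, 'cx': 257.8544127494665, 'cy': 199.51469589811146, 'position': array([ 0.05746435, -0.96950978,  0.81562863]), 'rotation': array([-2.1370297 , -0.01361165, -0.46528775])}
top {'fx': 356.9623826852991, 'fy': 356.9623826852991, 'cx': 251.99647280705722, 'cy': 187.25470537749908, 'position': array([5.24012661e-01, 5.61248278e-04, 1.13054449e+00]), 'rotation': array([-3.10261106,  0.02587828, -1.5834876 ])}
{'time': 0.1, 'joint_positions': array([ 1.14503876e+00,  2.41341780e-01,  3.87586055e-03,  1.33521481e+00,
       -2.89413184e-05,  1.57082945e+00]), 'joint_velocities': array([-0.00049569, -0.00096525,  0.00327025,  0.00150678,  0.00076747,
        0.00017942]), 'joint_efforts': array([-6.66218766e-04, -3.73138189e+01,  2.53009361e+01,  1.08385176e-02,
       -7.79665561e-05,  1.78054435e-06]), 'ee_pos': array([0.20625677, 0.45479127, 0.19870643]), 'tcp_rot': array([-3.13970825e+00,  2.90036929e-05,  2.71580201e+00]), 'contact_force': array([ 0.63400367, -0.25979768,  0.21659518]), 'torque': array([-0.03371284,  0.00957377,  0.00013608]), 'finger_force': 0.0, 'grip_width': 0.08549182141126371}
```

View pics/top0.png

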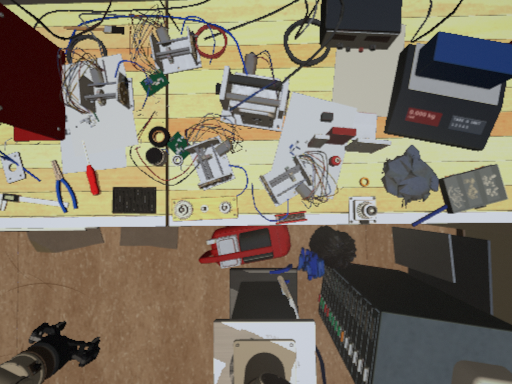

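View pics/scene0.png

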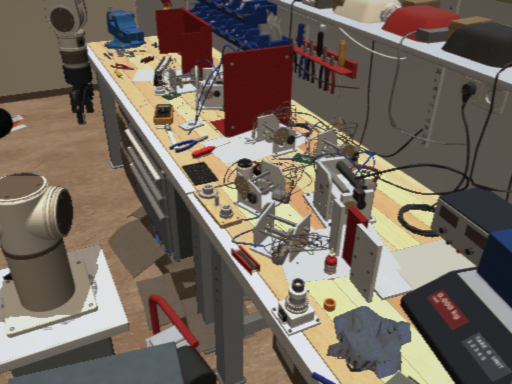

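```bash
cat >> h.py <<'E'
from scipy.spatial.transform import Rotation
_cm=vision.camera_model
def grab(n):
    p,d=vision.read_camera(n); return p,d,model(n)
def model(n):
    m=dict(_cm(n)); m["rotation"]=Rotation.from_euler("xyz",m["rotation"]).as_matrix(); return m
E
python3 - <<'E'
from h import *
z=np.load("/tmp/top0.npz"); p,d=z["p"],z["d"]; m=model("top"); w=world(d,m)
for u,v in [(300,210),(120,190),(135,200),(183,209),(206,208),(232,207),(363,208),(352,219),(365,182),(155,157),(335,160),(160,132)]: print((u,v),w[v,u].round(4))
a=cv2.resize(p[180:228,105:245],None,fx=5.6,fy=5.6,interpolation=cv2.INTER_CUBIC)
b=cv2.resize(p[140:228,320:400],None,fx=3.4,fy=3.4,interpolation=cv2.INTER_CUBIC)
zs=np.load("/tmp/scene0.npz")["p"]
c=cv2.resize(zs[270:335,265:345],None,fx=4.6,fy=4.6,interpolation=cv2.INTER_CUBIC)
h=299
im=np.zeros((269+300,784,3),np.uint8); im[:a.shape[0],:a.shape[1]]=a
im[269:269+299,:272]=b; im[269:269+299,280:280+c.shape[1]]=c
save("crop1.png",im)
E
```

```text
(300, 210) [ 0.4946 -0.1213 -0.0014]
(120, 190) [5.655e-01 4.517e-01 4.000e-04]
(135, 200) [5.329e-01 4.034e-01 2.000e-04]
(183, 209) [0.503 0.242 0.034]
(206, 208) [0.5049 0.1735 0.0168]
(232, 207) [0.5069 0.0924 0.0119]
(363, 208) [ 0.5005 -0.2937  0.0872]
(352, 219) [ 0.4647 -0.2826  0.0028]
(365, 182) [ 0.5803 -0.3273 -0.0025]
(155, 157) [0.6629 0.3229 0.0532]
(335, 160) [ 0.643  -0.2193  0.0719]
(160, 132) [0.7488 0.3207 0.0065]
```

View pics/crop1.png

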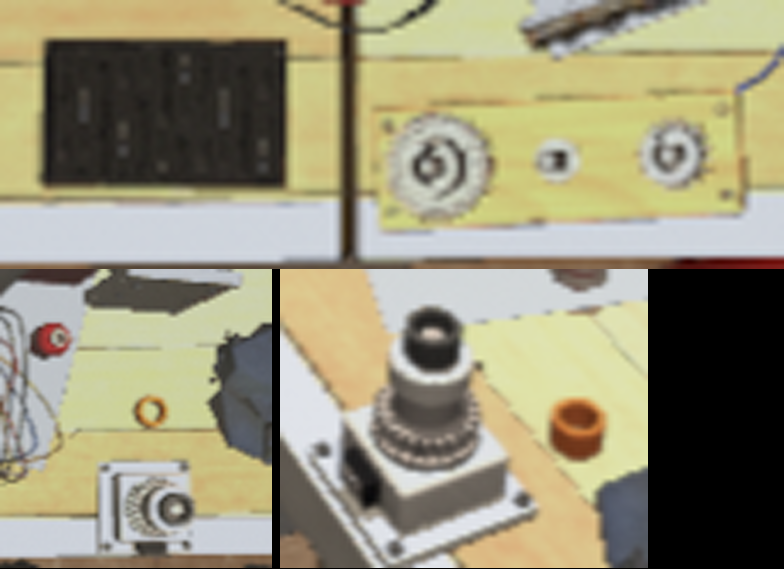

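```bash
cat >> h.py <<'E'
def fitc(P):
    A=np.c_[2*P[:,:2],np.ones(len(P))]; s=np.linalg.lstsq(A,(P[:,:2]**2).sum(1),rcond=None)[0]
    return s[:2],np.sqrt(s[2]+s[0]**2+s[1]**2)
def sel(w,c,r,z0,z1):
    k=(np.hypot(w[...,0]-c[0],w[...,1]-c[1])<r)&(w[...,2]>z0)&(w[...,2]<z1); return w[k]
def encl(P):
    (c,r)=cv2.minEnclosingCircle(P[:,:2].astype(np.float32)); return np.round(c,4),round(r,4)
def rect(P): return cv2.minAreaRect((P[:,:2]*1000).astype(np.float32))
E
python3 - <<'E'
from h import *
for n in("top","scene"):
    z=np.load(f"/tmp/{n}0.npz"); p,d=z["p"],z["d"]; m=model(n); w=world(d,m)
    print(n)
    dr=(0.50,-.305)
    for nm,c,r,a,b in [("collar",dr,.04,.1005,.115),("spacer",dr,.04,.082,.096),("gear",dr,.04,.05,.062),("Lhub",(.503,.24),.05,.036,.05),("Ldisc",(.503,.24),.05,.0205,.034),("Shub",(.507,.108),.05,.036,.05),("pin",(.505,.174),.03,.03,.06),("jar",(.66,.323),.05,.045,.065),("tl",(.643,-.22),.05,.06,.12),("orange",(.58,-.327),.04,.01,.03)]:
        P=sel(w,c,r,a,b)
        if len(P)>3: print(nm,len(P),P.mean(0).round(4),encl(P),"mm",((P.min(0)+P.max(0))/2).round(4))
    for nm,c,r,a,b in [("housing",dr,.06,.038,.05),("plate",dr,.075,-.0,.02),("rack",(.505,.174),.13,.010,.022)]:
        P=sel(w,c,r,a,b); print(nm,len(P),P.mean(0).round(4),rect(P))
    q=p.max(2)<75; P=w[q&(np.hypot(w[...,0]-.533,w[...,1]-.403)<.085)&(w[...,2]<.03)]; print("mat",len(P),P.mean(0).round(4),rect(P))
E
```

```text
top
collar 52 [ 0.4931 -0.3114  0.1061] (array([ 0.4936, -0.312 ]), 0.0138) mm [ 0.4936 -0.312   0.106 ]
spacer 79 [ 0.4941 -0.307   0.0889] (array([ 0.4937, -0.3123]), 0.0203) mm [ 0.4931 -0.3114  0.0888]
gear 65 [ 0.4947 -0.3     0.0552] (array([ 0.4939, -0.3099]), 0.0248) mm [ 0.4937 -0.3056  0.0554]
Lhub 72 [0.5012 0.2471 0.0429] (array([0.5015, 0.2473]), 0.016) mm [0.5017 0.2468 0.043 ]
Ldisc 188 [0.5013 0.2458 0.0245] (array([0.501 , 0.2478]), 0.0306) mm [0.5012 0.2476 0.0273]
Shub 65 [0.5059 0.1158 0.0434] (array([0.5062, 0.1157]), 0.016) mm [0.5062 0.1158 0.0431]
pin 13 [0.5041 0.1805 0.0458] (array([0.5024, 0.1802]), 0.0055) mm [0.504  0.1802 0.0447]
jar 224 [0.6675 0.329  0.0537] (array([0.6678, 0.3296]), 0.0262) mm [0.6678 0.3296 0.0525]
tl 68 [ 0.637  -0.2017  0.0797] (array([ 0.6383, -0.1985]), 0.0354) mm [ 0.6349 -0.2031  0.0864]
orange 39 [ 0.5812 -0.3179  0.0166] (array([ 0.5805, -0.3184]), 0.0142) mm [ 0.5809 -0.3182  0.0173]
housing 87 [ 0.495  -0.3018  0.0418] ((491.8288269042969, -311.6919250488281), (57.957130432128906, 57.50959014892578), 89.27039337158203)
plat
[... 1201 characters left out ...]
361, -0.1987]), 0.037) mm [ 0.6336 -0.2058  0.0876]
orange 83 [ 0.5805 -0.321   0.0162] (array([ 0.5818, -0.3205]), 0.0151) mm [ 0.5812 -0.3205  0.0155]
housing 179 [ 0.4844 -0.3263  0.0419] ((492.7091064453125, -315.1304626464844), (59.24319839477539, 58.830081939697266), 89.46087646484375)
plate 989 [ 0.4993 -0.326   0.0056] ((511.0497131347656, -305.31988525390625), (147.94558715820312, 125.87489318847656), 88.4293212890625)
rack 698 [0.5123 0.1526 0.0161] ((536.0830688476562, 170.81411743164062), (136.29519653320312, 226.074951171875), 3.3220419883728027)
mat 2055 [ 0.5187  0.3871 -0.3187] ((511.9022216796875, 405.3143310546875), (142.028564453125, 124.69791412353516), 87.63191223144531)
```

The dark collar on the shaft (top px 371,209) is the one meant. The orange ring (365,182) on the bench is the look-alike and stays where it is. The shaft axis is at about (0.4935, -0.3125) with the key towards +x, and the large gear is the one at +y. I'm moving over the shaft now.

```bash
python3 -m creep '{"claw":[0.05,0.05,0.05,0.05,0.05,0.05,0.05,0.05],"slide":[[0.02,-0.055,0],[0.04,-0.11,0],[0.06,-0.165,0],[0.08,-0.22,0],[0.1,-0.275,0],[0.12,-0.33,0],[0.14,-0.385,0],[0.16,-0.43,0]],"roll":[-8,-16,-24,-32,-40,-48,-56,-66]}'
python3 -m creep '{"claw":[0.05,0.05,0.05,0.05,0.05,0.05,0.05,0.05],"slide":[[0.02,-0.055,0],[0.04,-0.11,0],[0.06,-0.165,0],[0.08,-0.22,0],[0.1,-0.275,0],[0.127,-0.337,0],[0.127,-0.337,0],[0.127,-0.337,0]],"roll":[0,0,0,0,0,0,0,0]}'
```

```text
time: 1.1
ee_pos: [0.3665, 0.0233, 0.1994]
tcp_rot: [3.142, -0.0, 1.557]
contact_force: [-0.5, -0.0, -0.5]
grip_width: 0.0501
finger_force: 0.0
time: 2.1
ee_pos: [0.4928, -0.3114, 0.1984]
tcp_rot: [-3.139, -0.002, 1.563]
contact_force: [-0.4, -0.2, 0.0]
grip_width: 0.0501
finger_force: 0.0
```

```bash
python3 -m creep '{"claw":[0.05,0.05,0.05,0.05,0.0,0.0,0.0,0.0],"slide":[[0,0,-0.05],[0,0,-0.09],[0,0,-0.1065],[0,0,-0.1065],[0,0,-0.1065],[0,0,-0.1065],[0,0,-0.1065],[0,0,-0.1065]],"roll":[0,0,0,0,0,0,0,0]}'
```

```text
time: 3.1
ee_pos: [0.4938, -0.3118, 0.0935]
tcp_rot: [3.141, 0.0, 1.564]
contact_force: [-0.2, -0.5, 0.2]
grip_width: 0.0003
finger_force: 0.0
```

Run:
```python
from h import *
p,d,m=grab("scene"); np.savez("/tmp/s1.npz",p=p,d=d); save("s1.png",cv2.resize(p[200:340,220:360],None,fx=4,fy=4,interpolation=cv2.INTER_CUBIC))
```

```text
(no output)
```

View pics/s1.png

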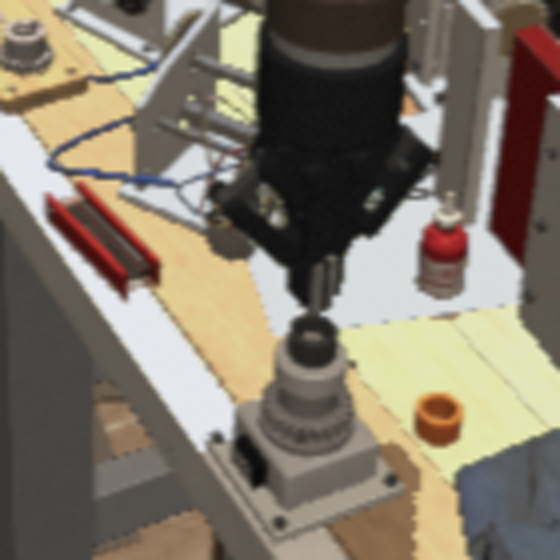

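Run:
```python
from h import *
z=np.load("/tmp/s1.npz"); d=z["d"]; m=model("scene"); w=world(d,m)
for v in range(258,292,2): print(v,[tuple((w[v,u]*1000).round().astype(int)) for u in (294,298,302)])
p,d,mt=grab("top"); wt=world(d,mt)
P=sel(wt,(.4935,-.3125),.04,.09,.2); print(len(P),P.mean(0))
print(proj([[.494,-.312,.0935],[.494,-.312,.108]],m), ctrl.state()["joint_positions"])
```

```text
258 [(np.int64(482), np.int64(-312), np.int64(178)), (np.int64(482), np.int64(-327), np.int64(189)), (np.int64(497), np.int64(-319), np.int64(178))]
260 [(np.int64(478), np.int64(-318), np.int64(179)), (np.int64(484), np.int64(-324), np.int64(181)), (np.int64(496), np.int64(-321), np.int64(174))]
262 [(np.int64(478), np.int64(-319), np.int64(174)), (np.int64(484), np.int64(-324), np.int64(176)), (np.int64(495), np.int64(-323), np.int64(171))]
264 [(np.int64(478), np.int64(-319), np.int64(169)), (np.int64(483), np.int64(-326), np.int64(172)), (np.int64(497), np.int64(-321), np.int64(163))]
266 [(np.int64(479), np.int64(-318), np.int64(162)), (np.int64(486), np.int64(-322), np.int64(163)), (np.int64(495), np.int64(-323), np.int64(160))]
268 [(np.int64(480), np.int64(-316), np.int64(155)), (np.int64(486), np.int64(-323), np.int64(158)), (np.int64(497), np.int64(-322), np.int64(153))]
270 [(np.int64(480), np.int64(-317), np.int64(150)), (np.int64(487), np.int64(-321), np.int64(151)), (np.int64(497), np.int64(-322), np.int64(148))]
272 [(np.int64(480), np.int64(-319), np.int64(146)), (np.
[... 924 characters left out ...]
64(101)), (np.int64(499), np.int64(-324), np.int64(109))]
286 [(np.int64(482), np.int64(-319), np.int64(106)), (np.int64(489), np.int64(-324), np.int64(107)), (np.int64(496), np.int64(-328), np.int64(107))]
288 [(np.int64(482), np.int64(-319), np.int64(101)), (np.int64(487), np.int64(-327), np.int64(104)), (np.int64(498), np.int64(-326), np.int64(99))]
290 [(np.int64(482), np.int64(-319), np.int64(94)), (np.int64(489), np.int64(-324), np.int64(96)), (np.int64(500), np.int64(-324), np.int64(91))]
177 [ 0.49573284 -0.30266552  0.14856217]
[[296.91252359 286.60793877]
 [297.29528535 281.61248506]] [-5.63374220e-01  4.68021969e-01  5.13245498e-02  1.15385461e+00
  1.03610701e-05  1.01447720e+00]
```

Run:
```python
from h import *
z=np.load("/tmp/s1.npz"); d=z["d"]; m=model("scene"); w=world(d,m)
P=sel(w,(.494,-.312),.08,.115,.3)
for a in np.arange(.12,.30,.015):
    Q=P[(P[:,2]>=a)&(P[:,2]<a+.015)]
    if len(Q): print(round(a,3),len(Q),Q.min(0).round(3),Q.max(0).round(3))
print(proj([[.207,.455,.2]],model("top")))
```

```text
0.12 18 [ 0.481 -0.326  0.127] [ 0.499 -0.304  0.134]
0.135 79 [ 0.479 -0.325  0.135] [ 0.507 -0.303  0.15 ]
0.15 66 [ 0.479 -0.326  0.15 ] [ 0.507 -0.309  0.165]
0.165 136 [ 0.459 -0.327  0.165] [ 0.528 -0.297  0.18 ]
0.18 195 [ 0.445 -0.33   0.18 ] [ 0.541 -0.296  0.195]
0.195 216 [ 0.436 -0.333  0.195] [ 0.553 -0.307  0.21 ]
0.21 332 [ 0.431 -0.333  0.21 ] [ 0.555 -0.3    0.225]
0.225 240 [ 0.442 -0.334  0.225] [ 0.541 -0.304  0.24 ]
0.24 73 [ 0.453 -0.348  0.24 ] [ 0.496 -0.301  0.255]
0.255 217 [ 0.455 -0.351  0.255] [ 0.522 -0.298  0.27 ]
0.27 246 [ 0.455 -0.351  0.27 ] [ 0.523 -0.293  0.285]
0.285 340 [ 0.454 -0.351  0.285] [ 0.528 -0.286  0.3  ]
[[ 88.17923725 325.34176116]]
```

The fingers closed in the air. The depth image puts their ends at z≈0.130, although the state reports 0.0935, so the reported z is about 36 mm low (x and y agree). I'll check this by touching the collar's top (z 0.108) gently with the closed fingers.

```bash
python3 -m creep '{"claw":[0,0,0,0,0],"slide":[[0,0,-0.01],[0,0,-0.018],[0,0,-0.019],[0,0,-0.019],[0,0,-0.019]],"roll":[0,0,0,0,0]}';python3 -m creep '{"claw":[0,0,0],"slide":[[0,0,-0.001],[0,0,-0.001],[0,0,-0.001]],"roll":[0,0,0]}'
```

```text
time: 3.82
ee_pos: [0.494, -0.3119, 0.0757]
tcp_rot: [3.14, 0.001, 1.564]
contact_force: [-1.9, 1.5, 11.3]
grip_width: 0.0
finger_force: 5.8
time: 4.2
ee_pos: [0.4943, -0.3121, 0.0755]
tcp_rot: [3.139, 0.002, 1.564]
contact_force: [-3.3, 2.6, 14.1]
grip_width: -0.0002
finger_force: 7.5
```

```bash
python3 -m creep '{"claw":[0,0.05,0.05,0.05,0.05,0.05],"slide":[[0,0,0.03],[0,0,0.03],[0,0,0.03],[0,0,0.01],[0,0,-0.0115],[0,0,-0.0115]],"roll":[0,0,0,0,0,0]}';python3 -m creep '{"claw":[0.015,0.015,0.015,0.015,0.015,0.015],"slide":[[0,0,0],[0,0,0],[0,0,0],[0,0,0],[0,0,0],[0,0,0]],"roll":[0,0,0,0,0,0]}'
```

```text
time: 4.95
ee_pos: [0.491, -0.3101, 0.0581]
tcp_rot: [-3.136, -0.004, 1.564]
contact_force: [-0.0, 0.2, 0.0]
grip_width: 0.05
finger_force: 0.0
time: 5.7
ee_pos: [0.4938, -0.3118, 0.062]
tcp_rot: [3.141, 0.0, 1.564]
contact_force: [0.1, 0.0, 2.5]
grip_width: 0.0259
finger_force: 59.2
```

```bash
python3 -m creep '{"claw":[0.015,0.015,0.015,0.015,0.015,0.015,0.015,0.015],"slide":[[0,0,0.045],[0,0,0.09],[-0.02,0.055,0.09],[-0.02,0.11,0.09],[-0.02,0.17,0.09],[-0.02,0.23,0.09],[-0.02,0.29,0.09],[-0.02,0.35,0.09]],"roll":[0,0,0,0,0,0,0,0]}';python3 -m creep '{"claw":[0.015,0.015,0.015,0.015,0.015,0.015,0.015,0.015],"slide":[[0,0.06,0],[0,0.12,0],[0,0.18,0],[0.015,0.24,0],[0.03,0.3,0],[0.045,0.35,0],[0.058,0.398,0],[0.058,0.398,0]],"roll":[0,0,0,0,0,0,0,0]}'; python3 -m creep '{"claw":[0.015,0.015,0.015,0.015,0.015,0.015,0.015],"slide":[[0,0,0],[0,0,-0.06],[0,0,-0.12],[0,0,-0.16],[0,0,-0.172],[0,0,-0.176],[0,0,-0.176]],"roll":[0,0,0,0,0,0,0]}'
```

```text
time: 6.7
ee_pos: [0.4732, 0.0402, 0.1516]
tcp_rot: [3.141, -0.0, 1.564]
contact_force: [1.3, -0.3, -0.4]
grip_width: 0.0259
finger_force: 62.5
time: 7.7
ee_pos: [0.5308, 0.4396, 0.1484]
tcp_rot: [-3.139, 0.001, 1.568]
contact_force: [0.4, -0.9, -1.7]
grip_width: 0.026
finger_force: 62.5
time: 8.57
ee_pos: [0.533, 0.4371, -0.022]
tcp_rot: [3.139, -0.003, 1.563]
contact_force: [0.6, 0.1, -0.7]
grip_width: 0.0261
finger_force: 62.5
```

```bash
python3 -m creep '{"claw":[0.015,0.015,0.015],"slide":[[0,0,-0.001],[0,0,-0.001],[0,0,-0.001]],"roll":[0,0,0]}'
```

```text
time: 8.95
ee_pos: [0.5317, 0.4367, -0.0249]
tcp_rot: [3.141, -0.001, 1.564]
contact_force: [0.4, 0.0, -0.1]
grip_width: 0.0259
finger_force: 62.5
```

```bash
python3 -m creep '{"claw":[0.015,0.015,0.015],"slide":[[0,0,-0.001],[0,0,-0.001],[0,0,-0.001]],"roll":[0,0,0]}';python3 -m creep '{"claw":[0.015,0.015,0.015],"slide":[[0,0,-0.001],[0,0,-0.001],[0,0,-0.001]],"roll":[0,0,0]}'
```

```text
time: 9.32
ee_pos: [0.5318, 0.4367, -0.025]
tcp_rot: [3.141, -0.001, 1.564]
contact_force: [-1.3, -1.3, 5.7]
grip_width: 0.0259
finger_force: 63.1
time: 9.7
ee_pos: [0.5318, 0.4367, -0.025]
tcp_rot: [3.14, -0.001, 1.564]
contact_force: [-2.9, -3.2, 10.1]
grip_width: 0.0261
finger_force: 63.6
```

```bash
python3 -m creep '{"claw":[0.04,0.04,0.04,0.04,0.056,0.056,0.056,0.056],"slide":[[0,0,0.002],[0,0,0.002],[0,0,0.03],[0,0,0.09],[0,0,0.15],[0,0,0.179],[-0.03,-0.05,0.179],[-0.058,-0.1,0.179]],"roll":[0,0,0,0,0,0,0,0]}';python3 -m creep '{"claw":[0.056,0.056,0.056,0.056,0.056,0.056,0.056,0.056],"slide":[[0,-0.06,0],[0,-0.12,0],[0,-0.18,0],[0,-0.24,0],[0,-0.3,0],[0,-0.36,0],[0,-0.42,0],[0,-0.48,0]],"roll":[0,0,0,0,0,0,0,0]}'; python3 -m creep '{"claw":[0.056,0.056,0.056,0.056,0.056,0.056,0.056],"slide":[[0,-0.06,0],[0,-0.12,0],[0.02,-0.168,0],[0.02,-0.168,0],[0.02,-0.168,-0.05],[0.02,-0.168,-0.107],[0.02,-0.168,-0.107]],"roll":[0,0,0,0,0,0,0]}';python3 -m creep '{"claw":[0.02,0.02,0.02,0.02,0.02],"slide":[[0,0,0],[0,0,0],[0,0,0],[0,0,0],[0,0,0]],"roll":[0,0,0,0,0]}'
```

```text
time: 10.7
ee_pos: [0.4732, 0.3358, 0.151]
tcp_rot: [3.141, -0.0, 1.565]
contact_force: [-0.2, -0.3, -0.5]
grip_width: 0.056
finger_force: 0.0
time: 11.7
ee_pos: [0.4734, -0.1456, 0.1514]
tcp_rot: [3.141, -0.0, 1.564]
contact_force: [0.6, 0.3, -0.3]
grip_width: 0.0561
finger_force: 0.0
time: 12.58
ee_pos: [0.4889, -0.3079, 0.0397]
tcp_rot: [-3.131, -0.007, 1.565]
contact_force: [-1.6, 0.4, 0.7]
grip_width: 0.0561
finger_force: 0.0
time: 13.2
ee_pos: [0.4946, -0.3123, 0.0462]
tcp_rot: [3.139, 0.002, 1.564]
contact_force: [-0.3, -0.1, 6.6]
grip_width: 0.0385
finger_force: 60.9
```

```bash
python3 -m creep '{"claw":[0.02,0.02,0.02,0.02,0.02,0.02,0.02,0.02],"slide":[[0,0,0.045],[0,0,0.107],[-0.02,0.055,0.107],[-0.02,0.11,0.107],[-0.02,0.17,0.107],[-0.02,0.23,0.107],[-0.02,0.29,0.107],[-0.02,0.35,0.107]],"roll":[0,0,0,0,0,0,0,0]}';python3 -m creep '{"claw":[0.02,0.02,0.02,0.02,0.02,0.02,0.02,0.02],"slide":[[0,0.06,0],[0,0.12,0],[0,0.18,0],[0.015,0.24,0],[0.03,0.29,0],[0.05,0.32,0],[0.06,0.336,0],[0.06,0.336,0]],"roll":[0,0,0,0,0,0,0,0]}'; python3 -m creep '{"claw":[0.02,0.02,0.02,0.02,0.02,0.02,0.02],"slide":[[0,0,-0.05],[0,0,-0.1],[0,0,-0.14],[0,0,-0.165],[0,0,-0.173],[0,0,-0.177],[0,0,-0.177]],"roll":[0,0,0,0,0,0,0]}';python3 -m creep '{"claw":[0.02,0.02,0.02],"slide":[[0,0,-0.001],[0,0,-0.002],[0,0,-0.002]],"roll":[0,0,0]}'
```

```text
time: 14.2
ee_pos: [0.4732, 0.0401, 0.1517]
tcp_rot: [3.141, -0.0, 1.564]
contact_force: [1.3, 0.7, 0.1]
grip_width: 0.0385
finger_force: 63.3
time: 15.2
ee_pos: [0.5335, 0.3753, 0.1504]
tcp_rot: [-3.141, 0.001, 1.565]
contact_force: [-0.3, -0.3, -0.8]
grip_width: 0.0386
finger_force: 63.3
time: 16.08
ee_pos: [0.5344, 0.3747, -0.0239]
tcp_rot: [3.14, -0.001, 1.564]
contact_force: [0.6, -0.7, -0.3]
grip_width: 0.0385
finger_force: 63.3
time: 16.45
ee_pos: [0.5347, 0.3751, -0.0247]
tcp_rot: [3.139, -0.002, 1.564]
contact_force: [-1.6, -1.7, 7.5]
grip_width: 0.0384
finger_force: 64.1
```

```bash
python3 -m creep '{"claw":[0.052,0.052,0.052,0.052,0.05,0.05,0.05,0.05],"slide":[[0,0,0.002],[0,0,0.002],[0,0,0.03],[0,0,0.09],[0,0,0.15],[0,0,0.179],[-0.03,-0.05,0.179],[-0.06,-0.1,0.179]],"roll":[0,0,0,0,0,0,0,0]}';python3 -m creep '{"claw":[0.05,0.05,0.05,0.05,0.05,0.05,0.05,0.05],"slide":[[0,-0.06,0],[0,-0.12,0],[0,-0.18,0],[0,-0.24,0],[0,-0.3,0],[0,-0.36,0],[0,-0.42,0],[0,-0.48,0]],"roll":[0,0,0,0,0,0,0,0]}'; python3 -m creep '{"claw":[0.05,0.05,0.05,0.05,0.05,0.05,0.05,0.05],"slide":[[0.01,-0.06,0],[0.02,-0.106,0],[0.02,-0.106,0],[0.02,-0.106,-0.05],[0.02,-0.106,-0.09],[0.02,-0.106,-0.115],[0.02,-0.106,-0.1265],[0.02,-0.106,-0.1265]],"roll":[0,0,0,0,0,0,0,0]}';python3 -m creep '{"claw":[0.015,0.015,0.015,0.015,0.015],"slide":[[0,0,0],[0,0,0],[0,0,0],[0,0,0],[0,0,0]],"roll":[0,0,0,0,0]}'
python3 - <<'E'
from h import *
p,d,m=grab("scene"); a=cv2.resize(p[220:340,230:350],None,fx=3.3,fy=3.3,interpolation=cv2.INTER_CUBIC)
p,d,m=grab("top"); np.savez("/tmp/t2.npz",p=p,d=d); b=cv2.resize(p[170:235,100:180],None,fx=4.9,fy=4.9,interpolation=cv2.INTER_CUBIC)
im=np.zeros((396,790,3),np.uint8); im[:,:396]=a; im[:b.shape[0],398:398+b.shape[1]]=b; save("s2.png",im)
w=world(d,m)
for nm,c,a,b in [("collar",(.532,.437),.0165,.03),("spacer",(.534,.374),.0145,.03)]:
    P=sel(w,c,.035,a,b); print(nm,len(P),P.mean(0).round(4),encl(P))
E
```

```text
time: 17.45
ee_pos: [0.4733, 0.2738, 0.1515]
tcp_rot: [3.141, -0.0, 1.565]
contact_force: [0.5, -1.0, 0.3]
grip_width: 0.0499
finger_force: 0.0
time: 18.45
ee_pos: [0.4734, -0.2076, 0.1516]
tcp_rot: [3.141, 0.0, 1.564]
contact_force: [1.2, -0.1, 0.2]
grip_width: 0.0502
finger_force: 0.0
time: 19.45
ee_pos: [0.4933, -0.3107, 0.0247]
tcp_rot: [-3.141, -0.001, 1.565]
contact_force: [-0.0, -0.7, -0.0]
grip_width: 0.0499
finger_force: 0.0
time: 20.08
ee_pos: [0.4948, -0.3122, 0.0268]
tcp_rot: [3.139, 0.001, 1.564]
contact_force: [0.2, 1.4, 6.1]
grip_width: 0.0297
finger_force: 60.0
collar 35 [0.5296 0.4357 0.0197] (array([0.5301, 0.4356]), 0.0142)
spacer 102 [0.5329 0.3726 0.018 ] (array([0.5335, 0.372 ]), 0.0209)
```

View pics/s2.png

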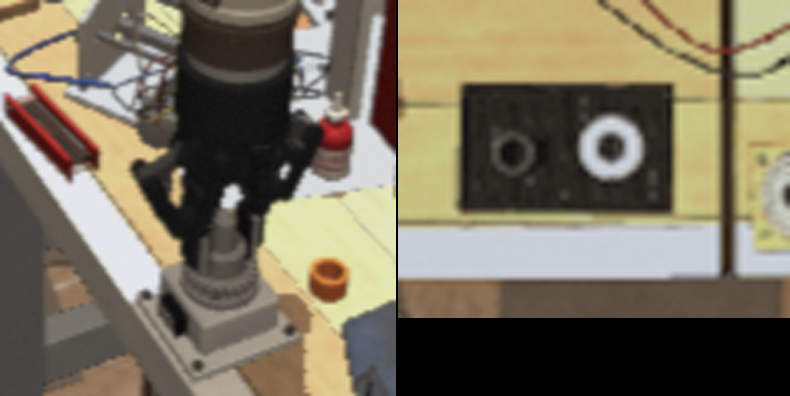

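```bash
python3 -m creep '{"claw":[0.015,0.015,0.015,0.015,0.015,0.015,0.015,0.015],"slide":[[0,0,0.03],[0,0,0.08],[0,0,0.126],[-0.01,0.05,0.126],[-0.01,0.11,0.126],[-0.01,0.17,0.126],[-0.01,0.23,0.126],[-0.01,0.29,0.126]],"roll":[0,0,0,0,0,0,0,0]}';python3 -m creep '{"claw":[0.015,0.015,0.015,0.015,0.015,0.015,0.015,0.015],"slide":[[0,0.06,0],[0.01,0.12,0],[0.02,0.17,0],[0.021,0.203,0],[0.021,0.203,0],[0.021,0.203,-0.05],[0.021,0.203,-0.1],[0.021,0.203,-0.11]],"roll":[0,0,0,0,0,0,0,0]}'; python3 -m creep '{"claw":[0.015,0.015,0.015,0.015,0.015,0.015],"slide":[[0,0,-0.01],[0,0,-0.02],[0,0,-0.03],[0,0,-0.04],[0,0,-0.045],[0,0,-0.045]],"roll":[0,0,0,0,0,0]}'
```

```text
time: 21.18
ee_pos: [0.4832, -0.02, 0.1511]
tcp_rot: [3.141, 0.0, 1.563]
contact_force: [1.5, -0.1, -0.9]
grip_width: 0.0301
finger_force: 61.5
time: 22.18
ee_pos: [0.501, 0.179, 0.0377]
tcp_rot: [-3.134, 0.003, 1.563]
contact_force: [-0.2, 0.4, -1.5]
grip_width: 0.0299
finger_force: 61.4
time: 22.92
ee_pos: [0.5043, 0.1813, -0.0032]
tcp_rot: [-3.141, 0.0, 1.564]
contact_force: [-3.4, -0.2, 6.1]
grip_width: 0.0303
finger_force: 62.2
```

```bash
python3 -m creep '{"claw":[0.05,0.05,0.05,0.05,0.05,0.05],"slide":[[0,0,0.001],[0,0,0.001],[0,0,0.001],[0,0,0.02],[0,0,0.06],[0,0,0.1]],"roll":[0,0,0,0,0,0]}'
python3 - <<'E'
from h import *
g=np.linspace(-.022,.022,89); X,Y=np.meshgrid(g,g,indexing="ij")
out=[]
for n,c in (("top",(.5015,.2473)),("scene",(.5025,.2455))):
    p=np.load(f"/tmp/{n}0.npz")["p"]; m=model(n)
    for zz in (.044,):
        uv=proj(np.stack([c[0]+X,c[1]+Y,0*X+zz],-1),m).astype(np.float32)
        r=cv2.remap(p,uv[...,0],uv[...,1],cv2.INTER_CUBIC); gr=r.mean(2)
        sc=[]
        for a in range(-180,180,5):
            t=np.radians(a); u=X*np.cos(t)+Y*np.sin(t); v=-X*np.sin(t)+Y*np.cos(t)
            k=(u>.0095)&(u<.0135)&(abs(v)<.0045); sc.append(gr[k].mean())
        sc=np.array(sc); i=np.argsort(sc)[:10]; print(n,[(int(-180+5*j),int(sc[j])) for j in i], int(sc.mean()))
        out.append(cv2.resize(r,(390,390),interpolation=cv2.INTER_CUBIC))
save("key.png",np.hstack(out))
E
```

```text
time: 23.68
ee_pos: [0.5042, 0.1813, 0.0966]
tcp_rot: [-3.141, 0.0, 1.564]
contact_force: [0.6, 0.8, -0.1]
grip_width: 0.05
finger_force: 0.0
top [(-10, 111), (-15, 112), (-5, 113), (0, 116), (-20, 120), (-25, 129), (5, 130), (-30, 141), (10, 143), (-35, 151)] 177
scene [(0, 110), (5, 111), (10, 112), (-5, 113), (15, 114), (20, 117), (-10, 118), (25, 120), (-15, 123), (30, 124)] 146
```

View pics/key.png

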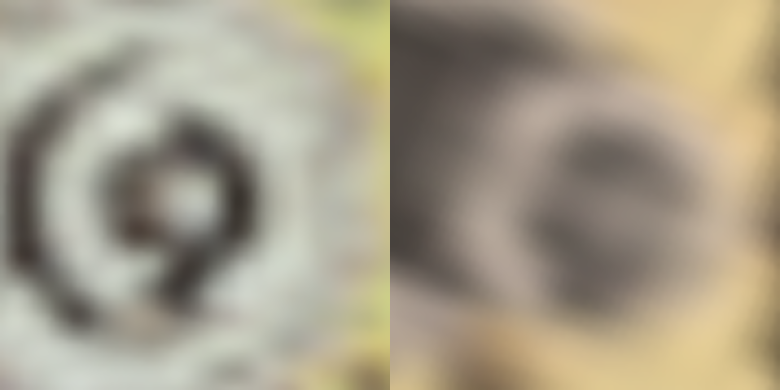

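```bash
python3 -m creep '{"claw":[0.05,0.05,0.05,0.05,0.05,0.05,0.05,0.05],"slide":[[-0.003,0.04,0],[-0.003,0.066,0],[-0.003,0.066,0],[-0.003,0.066,-0.04],[-0.003,0.066,-0.07],[-0.003,0.066,-0.09],[-0.003,0.066,-0.1005],[-0.003,0.066,-0.1005]],"roll":[0,0,0,0,0,0,0,0]}';python3 -m creep '{"claw":[0.015,0.015,0.015,0.015,0.015],"slide":[[0,0,0],[0,0,0],[0,0,0],[0,0,0],[0,0,0]],"roll":[0,0,0,0,0]}'
```

```text
time: 24.68
ee_pos: [0.501, 0.2465, -0.0051]
tcp_rot: [-3.14, 0.001, 1.563]
contact_force: [-0.5, -1.1, 1.0]
grip_width: 0.0498
finger_force: 0.0
time: 25.3
ee_pos: [0.5025, 0.2476, -0.0031]
tcp_rot: [3.139, -0.001, 1.564]
contact_force: [-1.0, -0.9, 5.9]
grip_width: 0.0298
finger_force: 59.7
```

```bash
python3 -m creep '{"claw":[0.015,0.015,0.015,0.015,0.015,0.015,0.015,0.015],"slide":[[0,0,0.03],[0,0,0.08],[0,0,0.13],[0,0,0.1555],[-0.02,-0.055,0.1555],[-0.02,-0.11,0.1555],[-0.02,-0.17,0.1555],[-0.02,-0.23,0.1555]],"roll":[0,0,0,0,1,2,3,5]}';python3 -m creep '{"claw":[0.015,0.015,0.015,0.015,0.015,0.015,0.015,0.015],"slide":[[0,-0.06,0],[0,-0.12,0],[0,-0.18,0],[0,-0.24,0],[0.005,-0.29,0],[0.012,-0.329,0],[0.012,-0.329,0],[0.012,-0.329,-0.03]],"roll":[0,0,0,0,0,0,0,0]}'; python3 -m creep '{"claw":[0.015,0.015,0.015,0.015,0.015,0.015,0.015],"slide":[[0,0,-0.03],[0,0,-0.04],[0,0,-0.05],[0,0,-0.06],[0,0,-0.068],[0,0,-0.071],[0,0,-0.071]],"roll":[0,0,0,0,0,0,0]}'
```

```text
time: 26.3
ee_pos: [0.481, 0.0159, 0.1508]
tcp_rot: [3.142, -0.0, 1.653]
contact_force: [1.8, 0.2, -1.7]
grip_width: 0.03
finger_force: 60.1
time: 27.3
ee_pos: [0.4951, -0.3125, 0.1226]
tcp_rot: [3.137, 0.002, 1.651]
contact_force: [0.1, -0.3, -2.5]
grip_width: 0.0298
finger_force: 60.2
time: 28.18
ee_pos: [0.4934, -0.3116, 0.0499]
tcp_rot: [-3.141, -0.0, 1.651]
contact_force: [-0.1, -0.7, -1.5]
grip_width: 0.0301
finger_force: 60.2
```

On the shaft, just above the key. Next I'll lower it past the key top.

```bash
python3 -m creep '{"claw":[0.015,0.015,0.015,0.015,0.015],"slide":[[0,0,-0.002],[0,0,-0.004],[0,0,-0.006],[0,0,-0.007],[0,0,-0.007]],"roll":[0,0,0,0,0]}'
```

```text
time: 28.8
ee_pos: [0.4934, -0.3116, 0.0429]
tcp_rot: [-3.141, -0.0, 1.651]
contact_force: [-0.0, -0.6, -2.1]
grip_width: 0.0296
finger_force: 60.2
```

```bash
python3 -m creep '{"claw":[0.015,0.015,0.015,0.015,0.015,0.015,0.015],"slide":[[0,0,-0.004],[0,0,-0.008],[0,0,-0.012],[0,0,-0.015],[0,0,-0.017],[0,0,-0.0185],[0,0,-0.0185]],"roll":[0,0,0,0,0,0,0]}'
```

```text
time: 29.68
ee_pos: [0.4934, -0.3116, 0.0268]
tcp_rot: [3.141, 0.001, 1.651]
contact_force: [-3.9, 3.2, 11.3]
grip_width: 0.0301
finger_force: 61.6
```

```bash
python3 -m creep '{"claw":[0.05,0.05,0.05,0.05,0.056,0.056,0.056,0.056],"slide":[[0,0,0.001],[0,0,0.001],[0,0,0.001],[0,0,0.04],[0,0,0.09],[0,0,0.127],[-0.01,0.05,0.127],[-0.02,0.11,0.127]],"roll":[0,0,0,0,0,0,-2,-5]}';python3 -m creep '{"claw":[0.056,0.056,0.056,0.056,0.056,0.056,0.056,0.056],"slide":[[0,0.06,0],[0,0.12,0],[0,0.18,0],[0,0.24,0],[0,0.3,0],[0,0.36,0],[0,0.42,0],[0.02,0.48,0]],"roll":[0,0,0,0,0,0,0,0]}'; python3 -m creep '{"claw":[0.056,0.056,0.056,0.056,0.056,0.056,0.056,0.056],"slide":[[0.03,0.06,0],[0.04,0.096,0],[0.04,0.096,0],[0.04,0.096,-0.06],[0.04,0.096,-0.12],[0.04,0.096,-0.16],[0.04,0.096,-0.173],[0.04,0.096,-0.177]],"roll":[0,0,0,0,0,0,0,0]}';python3 -m creep '{"claw":[0.02,0.02,0.02,0.02,0.02,0.02],"slide":[[0,0,0],[0,0,0],[0,0,0],[0,0,0],[0,0,0],[0,0,0]],"roll":[0,0,0,0,0,0]}'
python3 - <<'E'
from h import *
p,d,m=grab("scene"); a=cv2.resize(p[225:335,240:340],None,fx=3.6,fy=3.6,interpolation=cv2.INTER_CUBIC)
b=cv2.resize(p[130:240,150:250],None,fx=3.6,fy=3.6,interpolation=cv2.INTER_CUBIC); save("s3.png",np.hstack([a,b])); w=world(d,m)
P=sel(w,(.4935,-.3125),.045,.05,.09); print(np.histogram(P[:,2],np.arange(.05,.09,.003)))
E
```

```text
time: 30.68
ee_pos: [0.4739, -0.2014, 0.1519]
tcp_rot: [3.14, 0.0, 1.56]
contact_force: [0.9, 0.9, -0.3]
grip_width: 0.0561
finger_force: 0.0
time: 31.68
ee_pos: [0.4925, 0.2796, 0.1517]
tcp_rot: [-3.142, 0.0, 1.565]
contact_force: [1.6, -0.2, 0.7]
grip_width: 0.0562
finger_force: 0.0
time: 32.67
ee_pos: [0.5335, 0.3732, -0.0252]
tcp_rot: [3.142, 0.0, 1.563]
contact_force: [0.1, 1.3, 0.7]
grip_width: 0.056
finger_force: 0.0
time: 33.42
ee_pos: [0.5349, 0.3747, -0.0231]
tcp_rot: [3.138, -0.002, 1.564]
contact_force: [-0.3, -0.2, 6.1]
grip_width: 0.0382
finger_force: 60.8
(array([ 37, 164,  83,  15,  17,  12,  14,  41,  47,   8,   3,   9,   7]), array([0.05 , 0.053, 0.056, 0.059, 0.062, 0.065, 0.068, 0.071, 0.074,
       0.077, 0.08 , 0.083, 0.086, 0.089]))
```

View pics/s3.png

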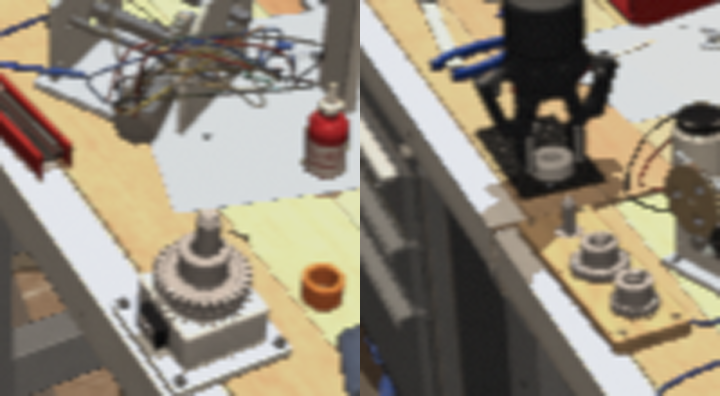

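```bash
python3 -m creep '{"claw":[0.02,0.02,0.02,0.02,0.02,0.02,0.02,0.02],"slide":[[0,0,0.03],[0,0,0.08],[0,0,0.13],[0,0,0.177],[-0.02,-0.05,0.177],[-0.04,-0.1,0.177],[-0.06,-0.155,0.177],[-0.06,-0.215,0.177]],"roll":[0,0,0,0,0,0,0,0]}';python3 -m creep '{"claw":[0.02,0.02,0.02,0.02,0.02,0.02,0.02,0.02],"slide":[[0,-0.06,0],[0,-0.12,0],[0,-0.18,0],[0,-0.24,0],[0,-0.3,0],[0,-0.36,0],[0,-0.42,0],[0.02,-0.471,0]],"roll":[0,0,0,0,0,0,0,0]}'; python3 -m creep '{"claw":[0.02,0.02,0.02,0.02,0.02,0.02,0.02,0.02],"slide":[[0,0,0],[0,0,-0.03],[0,0,-0.055],[0,0,-0.07],[0,0,-0.085],[0,0,-0.1],[0,0,-0.104],[0,0,-0.104]],"roll":[0,0,0,0,0,0,0,0]}'; python3 -m creep '{"claw":[0.02,0.02,0.02,0.02],"slide":[[0,0,-0.001],[0,0,-0.003],[0,0,-0.003],[0,0,-0.003]],"roll":[0,0,0,0]}'
```

```text
time: 34.48
ee_pos: [0.4718, 0.1575, 0.152]
tcp_rot: [3.141, -0.0, 1.566]
contact_force: [1.5, -0.1, -0.3]
grip_width: 0.0383
finger_force: 60.4
time: 35.48
ee_pos: [0.4924, -0.3147, 0.1523]
tcp_rot: [3.141, 0.0, 1.562]
contact_force: [1.6, 0.6, 0.0]
grip_width: 0.0384
finger_force: 60.5
time: 36.48
ee_pos: [0.4936, -0.3125, 0.048]
tcp_rot: [3.141, 0.0, 1.564]
contact_force: [-0.1, -0.1, -0.5]
grip_width: 0.0387
finger_force: 60.5
time: 36.98
ee_pos: [0.4938, -0.3127, 0.0477]
tcp_rot: [3.139, 0.002, 1.564]
contact_force: [-5.0, 4.0, 15.2]
grip_width: 0.0385
finger_force: 62.1
```

```bash
python3 -m creep '{"claw":[0.056,0.056,0.056,0.056,0.05,0.05,0.05,0.05],"slide":[[0,0,0.001],[0,0,0.001],[0,0,0.001],[0,0,0.03],[0,0,0.07],[0,0,0.107],[-0.01,0.05,0.107],[-0.02,0.11,0.107]],"roll":[0,0,0,0,0,0,0,0]}';python3 -m creep '{"claw":[0.045,0.045,0.045,0.045,0.045,0.045,0.045,0.045],"slide":[[0,0.06,0],[0,0.12,0],[0,0.18,0],[0,0.24,0],[0,0.3,0],[0,0.36,0],[0,0.42,0],[0.01,0.48,0]],"roll":[0,0,0,0,0,0,0,0]}'; python3 -m creep '{"claw":[0.045,0.045,0.045,0.045,0.045,0.045,0.045,0.045],"slide":[[0.02,0.05,0],[0.03,0.1,0],[0.047,0.14,0],[0.047,0.158,0],[0.047,0.158,0],[0.047,0.158,-0.06],[0.047,0.158,-0.12],[0.047,0.158,-0.155]],"roll":[0,0,0,0,0,0,0,0]}';python3 -m creep '{"claw":[0.045,0.045,0.045,0.015,0.015,0.015,0.015,0.015],"slide":[[0,0,-0.015],[0,0,-0.022],[0,0,-0.022],[0,0,-0.022],[0,0,-0.022],[0,0,-0.022],[0,0,-0.022],[0,0,-0.022]],"roll":[0,0,0,0,0,0,0,0]}'
```

```text
time: 37.98
ee_pos: [0.4736, -0.2021, 0.1516]
tcp_rot: [3.14, 0.0, 1.561]
contact_force: [0.5, 0.6, 0.2]
grip_width: 0.05
finger_force: 0.0
time: 38.98
ee_pos: [0.4827, 0.2795, 0.1514]
tcp_rot: [-3.141, 0.0, 1.564]
contact_force: [1.7, -0.2, -0.7]
grip_width: 0.0452
finger_force: 0.0
time: 39.98
ee_pos: [0.5283, 0.4325, -0.0072]
tcp_rot: [-3.137, 0.004, 1.563]
contact_force: [-0.6, 0.1, -0.5]
grip_width: 0.0447
finger_force: 0.0
time: 40.98
ee_pos: [0.5317, 0.4368, -0.023]
tcp_rot: [3.138, -0.003, 1.564]
contact_force: [0.2, -0.1, 5.7]
grip_width: 0.026
finger_force: 59.5
```

```bash
python3 -m creep '{"claw":[0.015,0.015,0.015,0.015,0.015,0.015,0.015,0.015],"slide":[[0,0,0.03],[0,0,0.08],[0,0,0.13],[0,0,0.177],[-0.02,-0.05,0.177],[-0.04,-0.1,0.177],[-0.057,-0.155,0.177],[-0.057,-0.215,0.177]],"roll":[0,0,0,0,0,0,0,0]}';python3 -m creep '{"claw":[0.015,0.015,0.015,0.015,0.015,0.015,0.015,0.015],"slide":[[0,-0.06,0],[0,-0.12,0],[0,-0.18,0],[0,-0.24,0],[0,-0.3,0],[0,-0.36,0],[0,-0.42,0],[0.01,-0.48,0]],"roll":[0,0,0,0,0,0,0,0]}'; python3 -m creep '{"claw":[0.015,0.015,0.015,0.015,0.015,0.015,0.015,0.015],"slide":[[0.01,-0.053,0],[0.01,-0.053,0],[0.01,-0.053,-0.03],[0.01,-0.053,-0.055],[0.01,-0.053,-0.07],[0.01,-0.053,-0.08],[0.01,-0.053,-0.087],[0.01,-0.053,-0.087]],"roll":[0,0,0,0,0,0,0,0]}'; python3 -m creep '{"claw":[0.015,0.015,0.015,0.015],"slide":[[0,0,-0.001],[0,0,-0.003],[0,0,-0.004],[0,0,-0.004]],"roll":[0,0,0,0]}'
```

```text
time: 41.98
ee_pos: [0.472, 0.2194, 0.152]
tcp_rot: [3.141, -0.0, 1.566]
contact_force: [1.8, -1.8, 0.4]
grip_width: 0.0259
finger_force: 59.2
time: 42.98
ee_pos: [0.4829, -0.2612, 0.1522]
tcp_rot: [3.141, 0.0, 1.564]
contact_force: [1.6, 0.2, 0.4]
grip_width: 0.026
finger_force: 59.2
time: 43.98
ee_pos: [0.4936, -0.3124, 0.0648]
tcp_rot: [3.141, 0.0, 1.564]
contact_force: [1.1, -0.0, -0.3]
grip_width: 0.0257
finger_force: 59.2
time: 44.48
ee_pos: [0.4941, -0.313, 0.0638]
tcp_rot: [3.139, 0.002, 1.564]
contact_force: [-4.0, 2.9, 12.3]
grip_width: 0.0257
finger_force: 60.6
```

Seated. I'll release, back away and check.

```bash
python3 -m creep '{"claw":[0.045,0.045,0.045,0.045,0.045,0.045,0.045,0.045],"slide":[[0,0,0.001],[0,0,0.001],[0,0,0.001],[0,0,0.04],[0,0,0.09],[-0.05,0.05,0.12],[-0.07,0.11,0.12],[-0.09,0.17,0.12]],"roll":[0,0,0,0,0,0,0,0]}';python3 -m creep '{"claw":[0.045,0.045,0.045,0.045],"slide":[[0,0.06,0],[0,0.12,0],[0,0.12,0],[0,0.12,0]],"roll":[0,0,0,0]}'
python3 - <<'E'
from h import *
p,d,m=grab("scene"); a=cv2.resize(p[225:335,240:340],None,fx=3.6,fy=3.6,interpolation=cv2.INTER_CUBIC)
w=world(d,m); b=cv2.resize(p[130:240,150:250],None,fx=3.6,fy=3.6,interpolation=cv2.INTER_CUBIC)
p,d,m=grab("top"); save("s4.png",np.hstack([a,b]))
for W in (w,world(d,m)):
  for nm,c,a,b in [("collar",(.4935,-.3125),.1005,.115),("spacer",(.4935,-.3125),.082,.096),("gearL",(.4935,-.3125),.05,.062),("gearM hub",(.504,.181),.036,.05),("S hub",(.506,.1157),.036,.05)]:
    P=sel(W,c,.04,a,b); print(nm,len(P),P.max(0)[2:].round(4) if len(P) else 0,encl(P) if len(P) else 0)
E
```

```text
time: 45.48
ee_pos: [0.4071, -0.1542, 0.1807]
tcp_rot: [3.14, 0.0, 1.562]
contact_force: [1.4, 0.3, -0.3]
grip_width: 0.0446
finger_force: 0.0
time: 45.98
ee_pos: [0.4079, -0.0353, 0.1803]
tcp_rot: [-3.142, 0.001, 1.565]
contact_force: [-1.1, -0.5, 0.1]
grip_width: 0.0449
finger_force: 0.0
collar 106 [0.1115] (array([ 0.4926, -0.3158]), 0.0149)
spacer 138 [0.0957] (array([ 0.4912, -0.3158]), 0.0206)
gearL 284 [0.0618] (array([ 0.4924, -0.3148]), 0.0325)
gearM hub 63 [0.0499] (array([0.5041, 0.1792]), 0.0183)
S hub 73 [0.0488] (array([0.5063, 0.1132]), 0.021)
collar 56 [0.1113] (array([ 0.4928, -0.3123]), 0.0137)
spacer 89 [0.0959] (array([ 0.4923, -0.3121]), 0.0201)
gearL 147 [0.0603] (array([ 0.4922, -0.311 ]), 0.0311)
gearM hub 72 [0.0493] (array([0.503 , 0.1811]), 0.0161)
S hub 65 [0.0492] (array([0.5063, 0.1155]), 0.016)
```

View pics/s4.png

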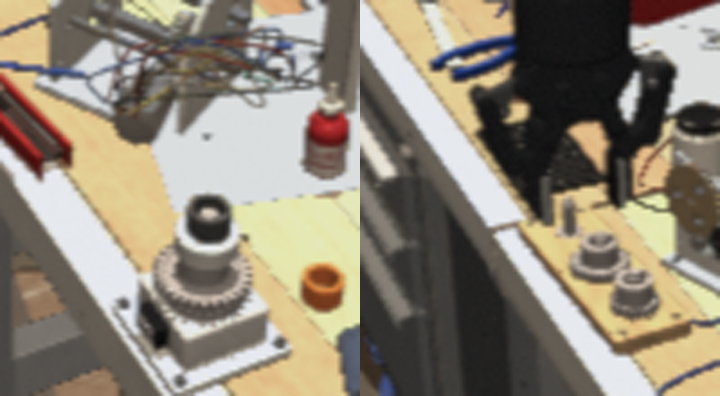

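The stack on the shaft (collar at crop 208,215; spacer at 208,245; large gear at 205,280) sits at the right heights. The medium gear is on the middle pin (600,255), and the bystanders are where they were.

```bash
python3 -c "
from station import ctrl; print(ctrl.sign_off())"
```

```text
the job is handed in; nothing more can be done
None
```

The job is done and handed in at about 46 s: the large gear is keyed and seated on the shaft with the spacer and collar back on top, the medium gear is on the middle pin, and the small gear, jar and bottle were not touched.

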